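# Screw the vacuum elbow home and connect the coupling

## Robot

A 6-joint arm with a two-finger parallel gripper is mounted at the origin on the work surface. World frame = base frame: x ahead of the robot, y to its left, z up, the work surface at z = 0. Lengths are in mm, angles in rad, forces in N, time in s.
With the tool pointing down it reaches from about 300 to 950 mm from the base axis. Payload 3.1 kg.
Tool frame: the origin (TCP) lies midway between the tips of the shut fingers; the grasp point (between the pads) lies bot.pinch_z behind it (bot.pinch_z is the distance from the TCP to the grasp point, in mm); z points along the fingers, y is the line along which they close (so a half turn about z gives the same grasp; the last joint's range is limited). The gripper opens to 85 mm and grips with 20 to 120 N. Pads are 22 mm wide; open, the fingers measure 114 mm over their backs; the gripper's body (76 mm by 85 mm) begins 54 mm behind the grasp point. The pads swing forward as they close: fully open they stand 13 mm farther back than shut.
Start: joints at [1.192, 0.308, 1.634, -0, 1.2, -0.07], TCP at [189.973, 595.434, 231.272] pointing down, gripper open.
Joint ranges: [-3.06, 3.06], [-0.79, 1.96], [0.05, 2.63], [-1.19, 4.34], [0.05, 2.64], [-2.94, 2.94]. Speed limits (rad/s): [2.79, 2.79, 3.14, 3.14, 3.14, 3.14].

## Interface

Orientations are given as a 3x3 rotation matrix whose columns are the frame's x, y, z axes.
In Python, from cell import bot gives the robot as it stands.
- The arm moves only by the tool servo_tool, never from a script. Its argument "steps" is a list that holds one entry, the list of rows, each a list of 5 numbers: the shift along the tool's x, y, z each as a share of 12 cm, from -1 to 1, then the turn about the tool's z as a share of 30 degrees, from -1 to 1, then the gripper command: -1 is shut, 1 is fully open, values between are in proportion. A call has 1 to 8 rows; each row is the pose to reach, as a shift and turn from the pose commanded when the call began, along the tool's axes at that moment; what a row does not reach only later rows make up. A row lasts 1/8 s, in which the tool goes at most 62.5 mm and 10.7 degrees, less where a joint would pass 70% of its speed; a pose out of reach is approached as far as the arm can. A call with a number of a shift or a turn outside -1 to 1 is refused whole. A call with a gripper value outside its range is refused whole. The fingers move at their own pace and stop on an object; "grip_force" is the grip in N (left out, the last holds). Time passes only in rows, so rows that repeat a pose let the fingers close. It gives the time, the measured TCP pose, the force, the opening and the grip force at its end, in the units of the state.
- bot.get_state(): the state, without advancing time (a new reading comes with each control period).
- bot.get_image(name): name is "scene" or "top" or "wrist"; returns a dict with "frame" (400x640x3 uint8, red, green, blue), "fx", "fy", "cx", "cy" (pixels), "extrinsics" (4x4, takes a point from camera to world coordinates); the wrist camera has in their place "T_tool_cam" (4x4, takes a point from camera to tool coordinates, whose origin is the TCP and whose axes are the flange's). Camera axes: x right, y down, z forward; pixel columns grow to the right and rows downward; lengths in mm; the calibration is good to about 2 mm. A picture is of the moment at which its call begins: read the wrist's pose just before it. There is no depth.
- bot.hand_in(): hands the job in; it is judged then, once.
The state is a dict: "time_s": time; "joint_pos": joint angles; "joint_velocities": joint speeds; "tau": joint torques, N m; "eef_pos": TCP position; "tcp_rot": TCP orientation; "wrist_force": force on the tool from outside, world axes, zero at the start; "wrist_torque": the same for the moment, N m; "width": finger opening in mm; "grip_force": force on a finger pad.
Only numpy, scipy, OpenCV 4.12 (cv2) and the standard library are available. Lean on these libraries where they do the work, as an engineer would, in place of code of your own. Each camera call takes 0.05 s, during which the arm holds its last target. There are 200 camera calls.

## Task

The brass elbow has been started by hand in the clamped vacuum port. Turn it clockwise (seen from above) until the thread goes tight and its arm points straight at the blue coupling, without overtightening it past that line; then slide the blue coupling all the way onto the elbow's outlet. Leave the other things on the bench where they are.

Things in the scene. Friction and masses are not known exactly. Their poses are not given: they have to be found in the camera images.
- station: vacuum station fixed to the table: white base plate 170 x 370 x 12 mm, steel port block in red clamp jaws (62 to 68 mm high, within 55 mm of the axis), grey pump case (146 mm high, 110 mm wide, y = 225 to 287 mm). Origin: on the table top right below the elbow's vertical turning axis. z up, +y from the port along the vacuum pipe to coupling and pump case, x roughly away from the robot.
- elbow (a joint): angle of the brass elbow about its vertical axis, rad, growing clockwise seen from above; starts at 0 to 1.0. Its horizontal arm points along station +y, at the coupling, at 2.0, else (2.0 - value) counter-clockwise of it. Tapered thread: the torque to turn it on rises evenly from 0.16 Nm at 0 to 0.64 Nm at 2.0; stays where left. Above 2.2 it is overtightened; hard stop at 2.35.
- elbow_tip (a point): centre of the open end of the elbow's arm, on the arm's axis, 95 mm from the turning axis. The arm is a round brass bar of 20 mm diameter (barb rings 24 mm near its end), its axis 98 mm above the table at elbow value 0, sinking 8 mm per turn to 95 mm at 2.0.
- coupling (a joint): travel of the blue coupling along the vacuum pipe towards the port (station -y), m: 0 = fully back, 0.040 = fully onto the elbow's outlet (end stop); starts at 0 to 0.008. Drag about 2 N, stays where left. Blue sleeve 34 mm diameter, 55 mm long, axis 95 mm above the table; at 0 its mouth is 105 mm from the turning axis.
- coupling_tab (a point): point on the back (station +y) face of the coupling's upright blue tab, mid-width, 135 mm above the table. The tab is 50 mm wide, 10 mm thick, and rises to 155 mm; push this face towards the port. The vacuum pipe (18 mm diameter, top 104 mm above the table) runs below; at least 60 mm are free between the tab and the pump case.
- nipple: spare straight brass nipple, 38 mm across, 62 mm high, standing on the station's base plate beyond the port; origin at the centre of its underside; a bystander, not to be moved
- spot_plate: white ceramic spot plate with rows of coloured drops, 200 x 260 x 8 mm, lying flat on the left; origin at the centre of its underside; a bystander, not to be moved
- tube_rack: white rack of blood tubes, 75 x 210 x 110 mm, at the far side; origin at the centre of its underside; a bystander, not to be moved
- reagent: amber reagent bottle with blue cap, 60 mm across, 130 mm high; origin at the centre of its underside; a bystander, not to be moved
- beaker: glass beaker, 76 mm across, 95 mm high; origin at the centre of its underside; a bystander, not to be moved
- jar: white jar, 68 mm across, 85 mm high; origin at the centre of its underside; a bystander, not to be moved
- glove_box: white glove box with green band, 120 x 230 x 75 mm, far right; origin at the centre of its underside; a bystander, not to be moved

How it is judged:
By the outcome, as a careful person would: the job done as asked, in the order asked, and still so for the second after the job is handed in, with the robot touching nothing.
It also fails if it takes over 45 s, if anything falls off the work surface, if the arm or the gripper's body presses on something with over 40 N, if the wrist force passes 120 N, or if a joint passes its speed limit or range.

## Working session

There is one attempt and no reset: what is moved stays moved. The work goes in short steps, Python scripts to look and compute and a tool call to move; the robot and the scene stay as the last step left them, time stands still between calls to the robot, and variables do not carry over. Pictures are saved under pics/ and viewed, at most 11 in all, crops included, and the job is handed in when it is done.

Besides the shell and the picture viewer there is one more tool, called after ">>>" as name([rows], argument=value, ...), one row to a line, values as JSON. servo_tool: Moves the arm, as the interface text tells. Its arguments: {"type":"object","properties":{"steps":{"type":"array","items":{"type":"array","items":{"type":"array","items":{"type":"number","minimum":-1,"maximum":1}}}},"grip_force":{"type":"number"}},"required":["steps"]}

```bash
mkdir -p pics; python3 - <<'E'
from cell import bot
import cv2,numpy as np,pickle
s=bot.get_state();print(s['eef_pos'],s['tcp_rot'],s['width'],bot.pinch_z)
d={}
for n in("scene","top","wrist"):
    im=bot.get_image(n);d[n]=im;cv2.imwrite(f"pics/{n}0.png",im["frame"][:,:,::-1])
    print(n,im['fx'],im['cx'],im['cy'],np.round(im.get('extrinsics',im.get('T_tool_cam')),3).tolist())
pickle.dump(d,open('d0.pkl','wb'))
E
```

```text
[189.6794365  594.64844066 230.02912813] [[-9.52692127e-01  3.03935730e-01 -8.84855837e-04]
 [ 3.03936964e-01  9.52689652e-01 -2.17932188e-03]
 [ 1.80619213e-04 -2.34516319e-03 -9.99997234e-01]] 85.76050599940069 18.700000000000003
scene 428.439239205731 318.8266547644864 188.03188534036605 [[-0.506, 0.564, -0.653, 1441.916], [0.862, 0.315, -0.397, 514.004], [-0.018, -0.764, -0.645, 929.441], [0.0, 0.0, 0.0, 1.0]]
top 376.7415525555609 324.3603322761396 193.597737270218 [[-0.039, -0.973, 0.226, 353.516], [-0.999, 0.038, -0.008, 43.511], [-0.0, -0.226, -0.974, 1332.08], [0.0, 0.0, 0.0, 1.0]]
wrist 288.7557896829953 320.3959996980461 200.11133744559305 [[-0.0, -0.948, -0.319, 82.784], [1.0, -0.0, -0.001, 0.022], [0.0, -0.319, 0.948, -142.646], [0.0, 0.0, 0.0, 1.0]]
```

View pics/top0.png

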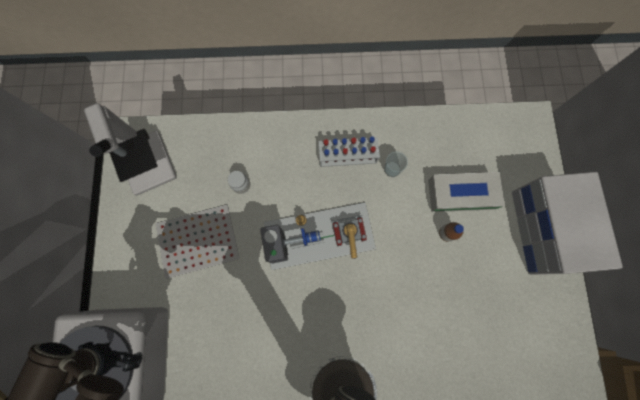

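View pics/scene0.png

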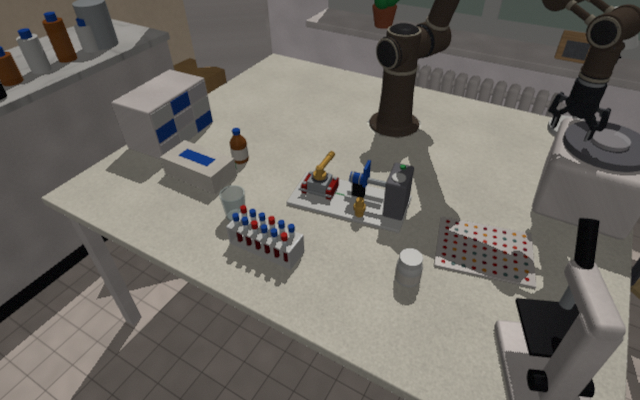

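```bash
cat > h.py <<'E'
import numpy as np,cv2,pickle
def ray(im,uv,T=None):
    T=im['extrinsics'] if T is None else T
    d=T[:3,:3]@np.array([(uv[0]-im['cx'])/im['fx'],(uv[1]-im['cy'])/im['fy'],1.]);return T[:3,3],d
def onz(im,uv,z,T=None):
    c,d=ray(im,uv,T);return (c+d*(z-c[2])/d[2])
def wristT(s,im):
    T=np.eye(4);T[:3,:3]=s['tcp_rot'];T[:3,3]=s['eef_pos'];return T@im['T_tool_cam']
E
python3 - <<'E'
from h import *
d=pickle.load(open('d0.pkl','rb'))
t=d['top']['frame'][190:280,240:390,::-1]; s=d['scene']['frame'][130:230,280:420,::-1]
a=cv2.resize(t,None,fx=5,fy=5,interpolation=3)
cv2.imwrite('pics/topc.png',a)
for n,uv,z in(('axis',(350,230),98),('tip',(353,255),98),('coup',(312,237),95),('case',(273,243),146)):print(n,onz(d['top'],uv,z))
E
```

```text
axis [513.11777106 -46.4893627   98.        ]
tip [431.52717633 -51.81303922  98.        ]
coup [495.28875097  79.19430457  95.        ]
case [475.3676829  200.54609168 146.        ]
```

View pics/topc.png

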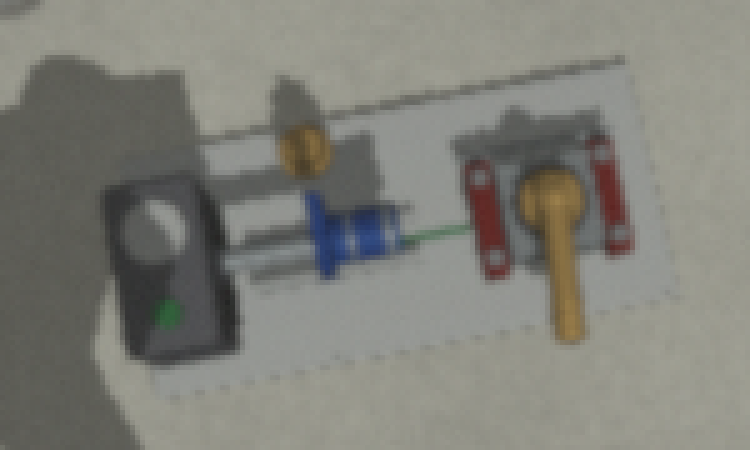

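View pics/wrist0.png

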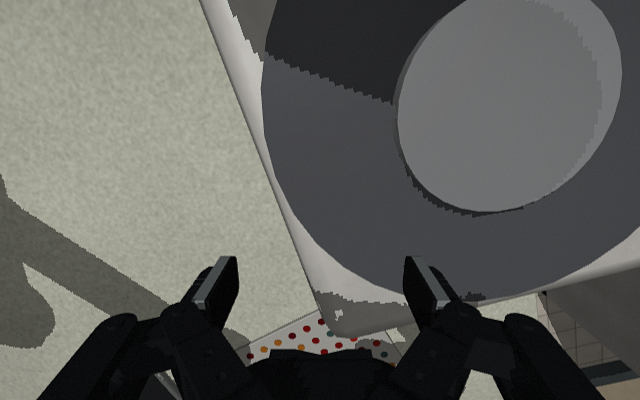

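>>> servo_tool([
  [[-0.74,-0.89,0,0,1],[-0.74,-0.89,0,0,1],[-0.74,-0.89,0,0,1]],
])

```text
time_s: 0.52
eef_pos: [242.4, 463.3, 230.3]
tcp_rot: [[-0.952, 0.306, -0.001], [0.306, 0.952, -0.003], [0.0, -0.003, -1.0]]
wrist_force: [0.4, 1.0, -0.5]
width: 85.5
grip_force: 0.0
```

>>> servo_tool([
  [[-0.74,-0.89,0,0,1],[-0.74,-0.89,0,0,1],[-0.74,-0.89,0,0,1]],
])

```text
time_s: 0.9
eef_pos: [294.9, 336.0, 231.2]
tcp_rot: [[-0.952, 0.307, -0.0], [0.307, 0.952, -0.0], [-0.0, -0.0, -1.0]]
wrist_force: [-0.6, 0.2, 0.1]
width: 85.6
grip_force: 0.0
```

>>> servo_tool([
  [[-0.74,-0.89,0,0,1],[-0.74,-0.89,0,0,1],[-0.74,-0.89,0,0,1]],
])

```text
time_s: 1.27
eef_pos: [347.6, 207.8, 231.6]
tcp_rot: [[-0.952, 0.307, 0.001], [0.307, 0.952, 0.001], [-0.001, 0.001, -1.0]]
wrist_force: [0.2, 0.7, -1.1]
width: 85.8
grip_force: 0.0
```

>>> servo_tool([
  [[-0.74,-0.89,0,0,1],[-0.74,-0.89,0,0,1],[-0.74,-0.89,0,0,1]],
])

```text
time_s: 1.65
eef_pos: [400.3, 79.2, 231.7]
tcp_rot: [[-0.952, 0.307, 0.002], [0.307, 0.952, 0.001], [-0.001, 0.001, -1.0]]
wrist_force: [0.1, -0.3, -0.1]
width: 85.3
grip_force: 0.0
```

>>> servo_tool([
  [[-0.74,-0.89,0,0,0.2],[-0.74,-0.89,0,-0.73,0.2],[-0.74,-0.89,0,-0.73,0.2],[-0.74,-0.89,0,-0.73,0.2],[-0.74,-0.89,0,-0.73,0.2]],
])

```text
time_s: 2.28
eef_pos: [450.6, -46.5, 231.0]
tcp_rot: [[-0.997, -0.073, -0.001], [-0.073, 0.997, 0.001], [0.001, 0.001, -1.0]]
wrist_force: [-0.2, 1.6, -0.1]
width: 51.3
grip_force: 0.0
```

```bash
python3 - <<'E'
from h import *
from cell import bot
s=bot.get_state();im=bot.get_image('wrist');pickle.dump((s,im),open('w1.pkl','wb'))
print(s['eef_pos'],s['joint_pos'])
cv2.imwrite('pics/w1.png',im['frame'][:,:,::-1])
E
```

```text
[450.62429102 -46.52407297 230.99040442] [-1.99830371e-01 -3.06889986e-02  2.02079451e+00  1.21423041e-03
  1.15247318e+00 -1.84425260e+00]
```

View pics/w1.png

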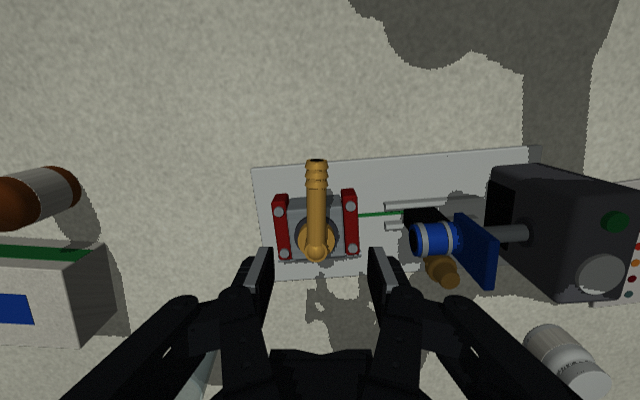

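```bash
python3 - <<'E'
from h import *
s,im=pickle.load(open('w1.pkl','rb'));T=wristT(s,im)
f=im['frame'];h=cv2.cvtColor(f,cv2.COLOR_RGB2HSV)
m=((h[...,0]>12)&(h[...,0]<28)&(h[...,1]>120)&(h[...,2]>60));m[:150]=0;m[265:]=0;m[:,:295]=0;m[:,345:]=0
pts=[]
for v in range(160,262,6):
    c=np.where(m[v])[0]
    if len(c): print(v,c.min(),c.max(),onz(im,((c.min()+c.max())/2,v),97,T)[:2].round(1))
blue=((h[...,0]>105)&(h[...,0]<130)&(h[...,1]>150)&(h[...,2]>50));blue[:,:380]=0;blue[:,520:]=0
n,l,st,_=cv2.connectedComponentsWithStats(blue.astype(np.uint8));print(st[1:][st[1:,4]>50])
# plate edges
g=cv2.cvtColor(f,cv2.COLOR_RGB2GRAY).astype(int)
P=[]
for u in range(262,480,8):
    col=np.diff(g[140:185,u]);v=140+np.abs(col).argmax();P.append(onz(im,(u+0.,v+.5),12,T))
P=np.array(P);k=np.polyfit(P[:,1],P[:,0],1);r=P[:,0]-np.polyval(k,P[:,1]);P=P[abs(r)<4];k=np.polyfit(P[:,1],P[:,0],1);print('edge',k,np.degrees(np.arctan(k[0])),len(P))
for n,uv,z in(('tip',(317,161.5),97),('mouth',(413,239),95),('tabTopL',(454,213),155),('tabTopR',(497,289),155),('pnear',(252,168),12),('jaw',(280,197),65),('jaw',(283,254),65),('jaw',(349,193),65),('jaw',(353,248),65),('nip',(446,270),62),('pipe',(523,232),95)):print(n,onz(im,uv,z,T).round(1))
d=pickle.load(open('d0.pkl','rb'))['top']
for n,uv,z in(('axis',(350,229.4),98),('tip',(354.2,257),97),('sleeve',(312,236.6),95)):print(n,onz(d,uv,z).round(1))
E
```

```text
160 307 326 [420.4 -52.2]
166 305 327 [426.3 -52.3]
172 306 325 [432.3 -52.4]
178 307 325 [438.3 -51.5]
184 305 326 [444.4 -51.6]
190 307 325 [450.6 -50.7]
196 307 325 [456.9 -50.2]
202 307 325 [463.3 -49.8]
208 307 325 [469.7 -49.4]
214 307 325 [476.3 -48.9]
220 307 325 [482.9 -48.5]
226 302 329 [489.7 -48.5]
232 299 332 [496.5 -48.1]
238 298 334 [503.4 -47.1]
244 298 334 [510.4 -46.6]
250 301 331 [517.6 -46.1]
256 306 325 [524.9 -46.1]
[[424 223  24  32 590]
 [447 222  16  31 207]
 [413 225   9  31 129]
 [486 241  14  49 354]]
edge [-1.53650990e-01  4.31670075e+02] -8.73523841616623 26
tip [421.9 -51.6  97. ]
mouth [498.1  56.3  95. ]
tabTopL [444.6  62.  155. ]
tabTopR [513.4 116.2 155. ]
pnear [ 452.7 -133.4   12. ]
jaw [471.2 -90.2  65. ]
jaw [543.1 -84.6  65. ]
jaw [460.9 -13.4  65. ]
jaw [529.   -1.5  65. ]
nip [552.5 117.4  62. ]
pipe [481.5 170.9  95. ]
axis [515.1 -46.6  98. ]
tip [425.  -55.4  97. ]
sleeve [496.6  79.2  95. ]
```

>>> servo_tool([
  [[0.024,-0.031,0.5,0.027,0.2],[0.024,-0.031,1,0.027,0.2],[0.024,-0.031,1,0.027,0.2]],
])

```text
time_s: 2.7
eef_pos: [442.6, -49.8, 107.0]
tcp_rot: [[-0.998, -0.06, -0.013], [-0.06, 0.998, 0.003], [0.012, 0.004, -1.0]]
wrist_force: [0.2, -0.4, -0.2]
width: 51.2
grip_force: 0.0
```

>>> servo_tool([
  [[0,0,0.28,0,0.2],[0,0,0.28,0,0.2]],
])

```text
time_s: 2.95
eef_pos: [447.7, -51.3, 78.3]
tcp_rot: [[-0.998, -0.06, -0.002], [-0.06, 0.998, 0.001], [0.002, 0.001, -1.0]]
wrist_force: [0.1, -0.3, -0.0]
width: 51.5
grip_force: 0.0
```

```bash
python3 - <<'E'
from h import *
from cell import bot
s=bot.get_state();im=bot.get_image('wrist');pickle.dump((s,im),open('w2.pkl','wb'))
print(s['eef_pos'],s['wrist_force'],s['width'])
cv2.imwrite('pics/w2.png',im['frame'][:,:,::-1])
E
```

```text
[447.70098579 -51.34586585  78.26386528] [ 0.05881989 -0.33555827 -0.03405289] 51.534389279251535
```

View pics/w2.png

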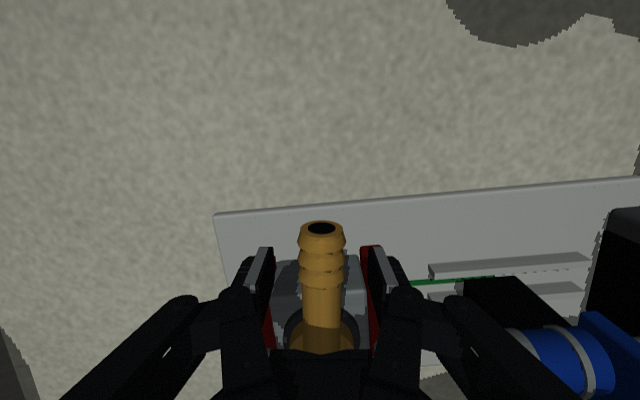

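>>> servo_tool([
  [[0,0,0,0,-0.6],[0,0,0,0,-0.6],[0,0,0,0,-0.6],[0,0,0,0,-0.6],[0,0,0,0,-0.6]],
], grip_force=40)

```text
time_s: 3.62
eef_pos: [449.2, -51.7, 79.2]
tcp_rot: [[-0.998, -0.059, 0.002], [-0.059, 0.998, 0.001], [-0.002, 0.001, -1.0]]
wrist_force: [-0.5, 3.2, 7.0]
width: 18.5
grip_force: 38.9
```

```bash
python3 - <<'E'
from h import *
from cell import bot
s=bot.get_state();print(s['eef_pos'],s['tcp_rot'].round(3).tolist(),s['wrist_force'],s['wrist_torque'],s['width'],s['grip_force'],s['joint_pos'])
_,im=pickle.load(open('w2.pkl','rb'));T=wristT(_,im)
print(onz(im,(322,229),97,T))
E
```

```text
[449.15793156 -51.69457183  79.19616586] [[-0.998, -0.059, 0.002], [-0.059, 0.998, 0.001], [-0.002, 0.001, -1.0]] [-0.4835117   3.24255627  6.95900384] [0.62718256 0.0993396  0.07435561] 18.533191772762606 38.937923312187195 [-2.11848755e-01  1.97072247e-01  2.13718955e+00  1.76781223e-03
  8.05473417e-01 -1.84263035e+00]
[421.02613424 -51.99721441  97.        ]
```

>>> servo_tool([
  [[-0.0085,0.097,0.002,0.3333,-0.6],[-0.0337,0.191,0.004,0.6667,-0.6],[-0.0748,0.279,0.0056,1,-0.6],[-0.0748,0.279,0.0056,1,-0.6]],
])

```text
time_s: 4.12
eef_pos: [455.7, -17.7, 78.5]
tcp_rot: [[-0.894, 0.447, 0.001], [0.447, 0.894, -0.0], [-0.001, 0.0, -1.0]]
wrist_force: [-4.0, 2.7, 8.5]
width: 18.7
grip_force: 39.4
```

```bash
cat > r.py <<'E'
from h import *
from cell import bot
s=bot.get_state();R=s['tcp_rot'];print(s['eef_pos'].round(1),'yaw',np.degrees(np.arctan2(R[1,0],R[0,0])).round(2),s['wrist_force'].round(1),s['wrist_torque'].round(2),round(s['width'],1),round(s['grip_force'],1),s['joint_pos'].round(2))
E
python3 r.py
```

```text
[455.7 -17.7  78.5] yaw 153.44 [-4.   2.7  8.5] [0.24 0.4  0.12] 18.7 39.4 [-0.13  0.21  2.13 -0.    0.81 -1.24]
```

>>> servo_tool([
  [[-0.0085,0.097,0.002,0.3333,-0.6],[-0.0337,0.191,0.004,0.6667,-0.6],[-0.0748,0.279,0.0056,1,-0.6],[-0.0748,0.279,0.0056,1,-0.6]],
])

```text
time_s: 4.62
eef_pos: [478.4, 8.5, 77.8]
tcp_rot: [[-0.551, 0.835, -0.001], [0.835, 0.551, 0.001], [0.001, -0.0, -1.0]]
wrist_force: [-3.9, 2.5, 9.6]
width: 18.9
grip_force: 39.5
```

```bash
python3 r.py; python3 - <<'E'
from h import *
from cell import bot
s=bot.get_state();im=bot.get_image('wrist');pickle.dump((s,im),open('w3.pkl','wb'))
cv2.imwrite('pics/w3.png',im['frame'][:,:,::-1])
E
```

```text
[478.4   8.5  77.8] yaw 123.41 [-3.9  2.5  9.6] [0.47 0.59 0.08] 18.9 39.5 [-0.07  0.25  2.08  0.    0.82 -0.66]
```

View pics/w3.png

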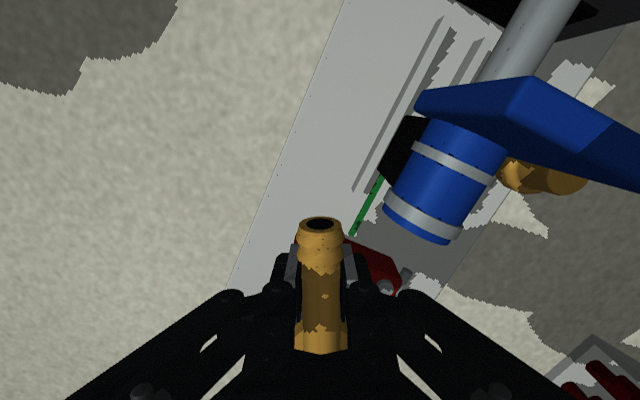

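```bash
python3 - <<'E'
from h import *
P=np.array([[449.2,-51.7],[455.7,-17.7],[478.4,8.5]]);th=np.radians([183.4,153.44,123.41])
A=[];b=[]
for p,t in zip(P,th):
    for i,c in enumerate((np.cos(t),np.sin(t))):
        lat=(-np.sin(t),np.cos(t))[i]
        A.append([i==0,i==1,c,lat]);b.append(p[i])
x,*_=np.linalg.lstsq(np.array(A,float),np.array(b),rcond=None);print('C,r,lat',x,np.array(A)@x-b)
s,im=pickle.load(open('w3.pkl','rb'));T=wristT(s,im);g=cv2.cvtColor(im['frame'],cv2.COLOR_RGB2GRAY).astype(float)
g=cv2.GaussianBlur(g,(5,5),0);E=[]
for v in range(6,280,4):
    u0=345-117*v/290;lo=int(u0-15);d=np.abs(np.diff(g[v,lo:lo+30]));E.append(onz(im,(lo+d.argmax()+.5,v),12,T)[:2])
E=np.array(E,np.float32)
vx,vy,ex,ey=cv2.fitLine(E,cv2.DIST_HUBER,0,.01,.01).ravel();print('edge ang',np.degrees(np.arctan2(vy,vx)),vx,vy)
h=cv2.cvtColor(im['frame'],cv2.COLOR_RGB2HSV)
# sleeve: blue between the bands, silhouettes per row perpendicular
blue=((h[...,0]>105)&(h[...,0]<130)&(h[...,1]>120)&(h[...,2]>40)).astype(np.uint8)
n,l,st,ce=cv2.connectedComponentsWithStats(blue)
for i in range(1,n):
    if st[i,4]>200:
        print(i,st[i],ce[i].round(1),cv2.boxPoints(cv2.minAreaRect(np.argwhere(l==i)[:,::-1].astype(np.float32))).round(0).tolist(),onz(im,ce[i],95,T).round(1))
for n,uv,z in(('tip',(320,223),95.5),('pipeA',(492,80),95),('pipeB',(555,0),95)):print(n,onz(im,uv,z,T).round(1))
E
```

```text
C,r,lat [515.94202631 -46.88861869  66.91766705   0.83752598] [-0.00818351  0.00668536  0.01192029 -0.01654397 -0.00373678  0.00985861]
edge ang -81.39908 0.14955123 -0.988754
1 [  414    76   226   111 14114] [525.2 125.5] [[409.0, 169.0], [417.0, 67.0], [647.0, 84.0], [639.0, 186.0]] [509.7 117.2  95. ]
2 [ 392  151   95   76 3959] [437.2 189.3] [[389.0, 194.0], [412.0, 148.0], [486.0, 186.0], [463.0, 232.0]] [497.2  75.3  95. ]
13 [382 203  69  42 596] [413.5 227.1] [[378.0, 214.0], [384.0, 203.0], [450.0, 240.0], [444.0, 251.0]] [500.1  54.9  95. ]
tip [461.8  32.5  95.5]
pipeA [485.4 122.5  95. ]
pipeB [485.5 155.5  95. ]
```

>>> servo_tool([
  [[-0.0085,0.097,0.002,0.3333,-0.6],[-0.0337,0.191,0.004,0.6667,-0.6],[-0.0519,0.235,0.0045,0.83,-0.6],[-0.0519,0.235,0.0045,0.83,-0.6],[-0.0519,0.235,0.0045,0.83,-0.6]],
])

```text
time_s: 5.3
eef_pos: [505.0, 19.1, 77.4]
tcp_rot: [[-0.148, 0.989, -0.001], [0.989, 0.148, 0.001], [0.002, -0.0, -1.0]]
wrist_force: [-3.5, 5.0, 9.1]
width: 18.7
grip_force: 39.7
```

```bash
python3 r.py; python3 - <<'E'
from h import *
from cell import bot
s=bot.get_state();im=bot.get_image('wrist');pickle.dump((s,im),open('w4.pkl','wb'))
cv2.imwrite('pics/w4.png',im['frame'][:,:,::-1])
E
```

```text
[505.   19.1  77.4] yaw 98.52 [-3.5  5.   9.1] [0.59 0.71 0.17] 18.7 39.7 [-0.05  0.29  2.02  0.    0.83 -0.2 ]
```

View pics/w4.png

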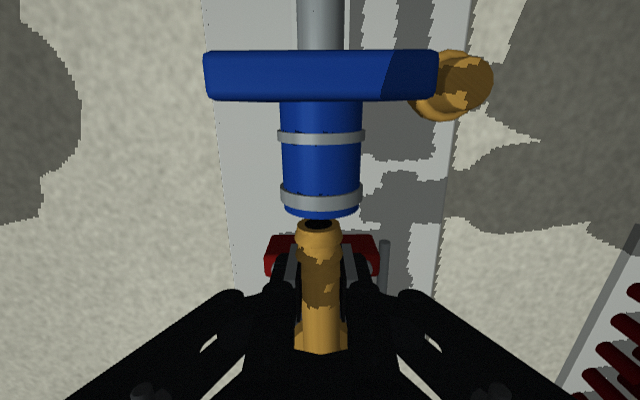

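```bash
python3 - <<'E'
from h import *
s,im=pickle.load(open('w4.pkl','rb'));T=wristT(s,im)
C=np.array([515.94,-46.89]);a=np.radians(98.65);Y=np.array([np.cos(a),np.sin(a)]);X=np.array([Y[1],-Y[0]])
for n,uv,z in(('tabL',(205,51),155),('tabR',(439,51),155),('tab100',(205,100),155),('tab100',(205,100),112),('tip',(319.5,226),95),('mouthtop',(321,217),95),('sleeveend',(321,100),112),('pipe',(320.5,0),95),('nip',(466,82),62)):
    p=onz(im,uv,z,T)[:2]-C;print(n,(p@X).round(1),(p@Y).round(1))
print('cam',(T[:2,3]-C)@X,(T[:2,3]-C)@Y,T[2,3])
E
```

```text
tabL -24.7 159.1
tabR 22.8 159.0
tab100 -25.9 149.7
tab100 -42.2 150.2
tip -1.9 94.1
mouthtop -1.2 98.7
sleeveend -1.1 150.1
pipe -1.2 185.3
nip 72.7 159.1
cam -1.309616331515931 148.97716466239507 220.19006563716346
```

>>> servo_tool([
  [[0,0,0,0,0.2],[0,0,0,0,0.2],[0,0,0,0,0.2],[0,0,0,0,0.2]],
])

```text
time_s: 5.85
eef_pos: [505.0, 17.8, 75.6]
tcp_rot: [[-0.148, 0.989, -0.0], [0.989, 0.148, -0.0], [-0.0, -0.0, -1.0]]
wrist_force: [-0.3, 0.6, 0.4]
width: 51.1
grip_force: 0.0
```

>>> servo_tool([
  [[0,0,-0.5,0,0.2],[0,0,-1,0,-1],[0,0,-1,0,-1],[0,0,-1,0,-1],[0,0,-1,0,-1]],
])

```text
time_s: 6.48
eef_pos: [503.4, 18.1, 193.7]
tcp_rot: [[-0.148, 0.989, -0.004], [0.989, 0.148, 0.0], [0.001, -0.004, -1.0]]
wrist_force: [-0.3, 0.5, -0.3]
width: -0.2
grip_force: 0.0
```

```bash
python3 r.py; python3 - <<'E'
from h import *
from cell import bot
s=bot.get_state();im=bot.get_image('wrist');pickle.dump((s,im),open('w5.pkl','wb'))
cv2.imwrite('pics/w5.png',im['frame'][:,:,::-1])
E
```

```text
[503.4  18.1 193.7] yaw 98.49 [-0.3  0.5 -0.3] [-0.05  0.03 -0.04] -0.2 0.0 [-0.05  0.12  1.95 -0.    1.08 -0.2 ]
```

View pics/w5.png

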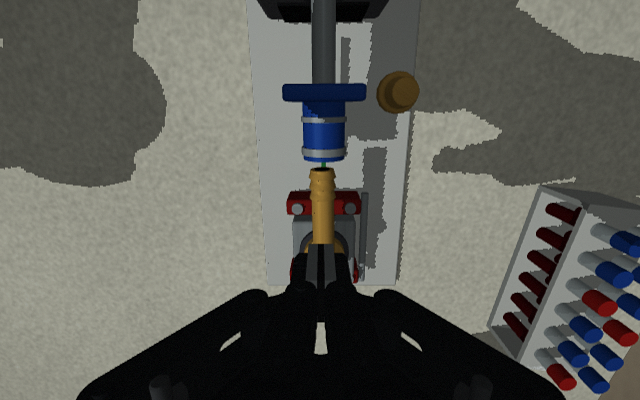

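```bash
python3 - <<'E'
from h import *
s,im=pickle.load(open('w5.pkl','rb'));T=wristT(s,im);h=cv2.cvtColor(im['frame'],cv2.COLOR_RGB2HSV)
C=np.array([515.94,-46.89]);a=np.radians(98.65);Y=np.array([np.cos(a),np.sin(a)]);X=np.array([Y[1],-Y[0]])
br=(h[...,0]>12)&(h[...,0]<28)&(h[...,1]>110)&(h[...,2]>50)
bl=(h[...,0]>105)&(h[...,0]<130)&(h[...,1]>120)&(h[...,2]>40)
def f(m,rows,u0,u1):
    Q=[]
    for v in rows:
        c=np.where(m[v,u0:u1])[0]+u0
        if len(c)>5:
            p=onz(im,((c.min()+c.max())/2,v),95,T)[:2]-C;Q.append([p@Y,p@X]);print(v,c.min(),c.max(),np.round(Q[-1],1))
    k=np.polyfit(*np.array(Q).T,1);print('slope deg',np.degrees(np.arctan(k[0])),k)
f(br,range(172,240,8),300,345);f(bl,list(range(106,116,3))+list(range(125,148,4)),295,352)
pipe=(h[...,1]<60)
g=cv2.cvtColor(im['frame'],cv2.COLOR_RGB2GRAY)
for v in (30,50,70): print(v,g[v,304:345].tolist())
E
```

```text
172 310 333 [92.5 -2.7]
180 311 333 [85.5 -2.3]
188 310 334 [78.3 -2.3]
196 310 334 [71.  -2.3]
204 312 333 [63.6 -1.9]
212 312 333 [56.  -1.9]
220 312 333 [48.3 -1.9]
228 313 333 [40.4 -1.4]
236 313 333 [32.4 -1.4]
slope deg -1.1295782001609405 [-0.01971741 -0.74522003]
106 303 344 [146.1  -1. ]
109 303 344 [143.9  -1. ]
112 303 344 [141.6  -1. ]
115 303 344 [139.3  -1. ]
125 303 344 [131.5  -1. ]
129 303 343 [128.3  -1.4]
133 303 343 [125.1  -1.4]
137 303 344 [121.9  -1. ]
141 304 343 [118.7  -1. ]
145 304 343 [115.4  -1. ]
slope deg 0.16852896409292767 [ 0.00294139 -1.45824562]
30 [149, 149, 148, 149, 148, 148, 150, 108, 35, 43, 44, 49, 49, 51, 50, 55, 54, 54, 60, 63, 61, 57, 54, 53, 53, 51, 51, 49, 46, 41, 40, 51, 156, 150, 148, 148, 148, 148, 148, 147, 148]
50 [150, 150, 148, 148, 151, 150, 152, 119, 35, 43, 42, 47, 51, 51, 51, 53, 54, 56, 60, 62, 60, 58, 54, 51, 52, 51, 49, 48, 46, 44, 43, 71, 156, 149, 150, 149, 146, 73, 77, 79, 79]
70 [150, 150, 150, 151, 148, 151, 153, 153, 32, 42, 43, 47, 50, 52, 53, 52, 54, 55, 59, 62, 59, 57, 55, 55, 54, 52, 54, 50, 47, 42, 45, 97, 153, 148, 149, 150, 128, 77, 78, 80, 80]
```

>>> servo_tool([
  [[0.5,0.013,0,0,-1],[1,0.013,0,0,-1],[1,0.013,0,0,-1],[1,0.013,0,0,-1]],
])

```text
time_s: 7.02
eef_pos: [488.1, 136.8, 194.6]
tcp_rot: [[-0.149, 0.989, -0.002], [0.989, 0.149, -0.001], [-0.001, -0.002, -1.0]]
wrist_force: [-0.1, 0.5, -0.7]
width: 0.2
grip_force: 0.0
```

>>> servo_tool([
  [[0.05,0,0.25,0,-1],[0.05,0,0.51,0,-1],[0.05,0,0.51,0,-1]],
])

```text
time_s: 7.4
eef_pos: [485.3, 140.8, 131.6]
tcp_rot: [[-0.146, 0.989, -0.007], [0.989, 0.146, -0.002], [-0.001, -0.008, -1.0]]
wrist_force: [-0.3, -1.1, 0.6]
width: 0.2
grip_force: 0.0
```

>>> servo_tool([
  [[-0.1,0,0,0,-1],[-0.2,0,0,0,-1],[-0.25,0,0,0,-1],[-0.3,0,0,0,-1],[-0.3,0,0,0,-1]],
])

```text
time_s: 8.02
eef_pos: [493.5, 106.5, 135.0]
tcp_rot: [[-0.148, 0.989, 0.0], [0.989, 0.148, -0.001], [-0.001, 0.0, -1.0]]
wrist_force: [-0.4, 1.0, 0.3]
width: 0.4
grip_force: 0.0
```

```bash
python3 r.py
```

```text
[493.5 106.5 135. ] yaw 98.48 [-0.4  1.   0.3] [ 0.02 -0.03 -0.04] 0.4 0.0 [ 0.13  0.2   1.99 -0.    0.95 -0.02]
```

>>> servo_tool([
  [[-0.06,0,0,0,-1],[-0.12,0,0,0,-1],[-0.16,0,0,0,-1],[-0.16,0,0,0,-1]],
])

```text
time_s: 8.52
eef_pos: [496.0, 87.4, 134.3]
tcp_rot: [[-0.148, 0.989, -0.0], [0.989, 0.148, -0.001], [-0.001, -0.001, -1.0]]
wrist_force: [0.2, -0.1, 0.5]
width: -0.3
grip_force: 0.0
```

```bash
python3 r.py; python3 - <<'E'
from h import *
from cell import bot
s=bot.get_state();im=bot.get_image('scene');pickle.dump((s,im),open('w6.pkl','wb'))
cv2.imwrite('pics/s6.png',cv2.resize(im['frame'][120:240,290:430,::-1],None,fx=5,fy=5,interpolation=3))
E
```

```text
[496.   87.4 134.3] yaw 98.49 [ 0.2 -0.1  0.5] [-0.03  0.09 -0.04] -0.3 0.0 [ 0.09  0.2   1.99 -0.    0.95 -0.06]
```

View pics/s6.png

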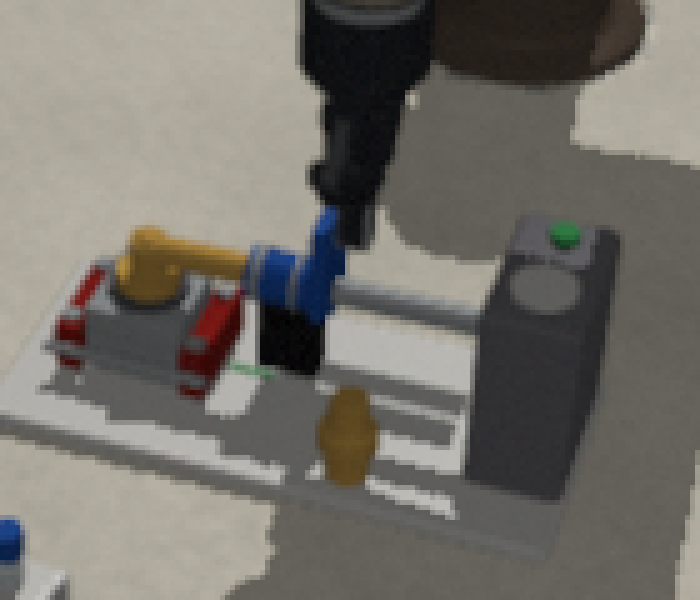

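>>> servo_tool([
  [[-0.02,0,0,0,-1],[-0.04,0,0,0,-1],[-0.04,0,0,0,-1]],
])

```text
time_s: 8.95
eef_pos: [496.4, 83.4, 134.2]
tcp_rot: [[-0.148, 0.989, -0.001], [0.989, 0.148, -0.0], [-0.0, -0.001, -1.0]]
wrist_force: [-0.7, 1.0, -1.1]
width: 0.0
grip_force: 0.6
```

>>> servo_tool([
  [[-0.02,0,0,0,-1],[-0.03,0,0,0,-1],[-0.03,0,0,0,-1]],
])

```text
time_s: 9.32
eef_pos: [496.5, 82.7, 134.3]
tcp_rot: [[-0.146, 0.989, -0.002], [0.989, 0.146, 0.006], [0.006, -0.001, -1.0]]
wrist_force: [-1.8, 10.6, -0.7]
width: -0.1
grip_force: 5.1
```

>>> servo_tool([
  [[-0.02,0,0,0,-1],[-0.02,0,0,0,-1],[-0.02,0,0,0,-1]],
])

```text
time_s: 9.7
eef_pos: [496.5, 82.6, 134.4]
tcp_rot: [[-0.145, 0.989, -0.002], [0.989, 0.145, 0.01], [0.01, -0.001, -1.0]]
wrist_force: [-2.0, 16.3, -0.1]
width: -0.1
grip_force: 8.5
```

>>> servo_tool([
  [[0.1,0,0,0,-1],[0.2,0,0,0,-1],[0.2,0,-0.4,0,-1],[0.2,0,-0.7,0,-1],[0.2,0,-0.7,0,-1],[-0.7,0,-0.7,0,-1],[-0.7,0,-0.7,0,-1],[-0.7,0,-0.7,0,-1]],
])

```text
time_s: 10.7
eef_pos: [509.7, -8.2, 217.4]
tcp_rot: [[-0.144, 0.99, -0.002], [0.99, 0.144, -0.001], [-0.001, -0.002, -1.0]]
wrist_force: [-0.3, 0.8, -0.6]
width: -0.1
grip_force: 0.0
```

```bash
python3 r.py; python3 - <<'E'
from h import *
from cell import bot
s=bot.get_state();im=bot.get_image('wrist')
cv2.imwrite('pics/w7.png',im['frame'][:,:,::-1]);T=wristT(s,im);h=cv2.cvtColor(im['frame'],cv2.COLOR_RGB2HSV)
C=np.array([515.94,-46.89]);a=np.radians(98.65);Y=np.array([np.cos(a),np.sin(a)]);X=np.array([Y[1],-Y[0]])
bl=((h[...,0]>105)&(h[...,0]<130)&(h[...,1]>120)&(h[...,2]>40)).astype(np.uint8)
n,l,st,ce=cv2.connectedComponentsWithStats(bl)
i=1+st[1:,4].argmax();x,y,w,hh,_=st[i];print(st[i])
p=onz(im,(x+w/2,y),155,T)[:2]-C;print('tab back',p@X,p@Y)
E
```

```text
[509.7  -8.2 217.4] yaw 98.26 [-0.3  0.8 -0.6] [ 0.   -0.01 -0.01] -0.1 0.0 [-0.1   0.1   1.91 -0.    1.13 -0.24]
[ 284  104   72   27 1451]
tab back -0.7401230226225184 120.76545476938121
```

View pics/w7.png

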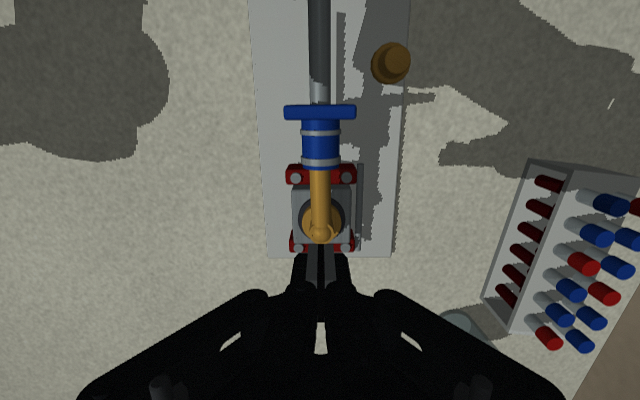

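The picture shows the sleeve over the elbow's outlet at about (320,150), with the arm and pipe in line. The back of the tab is at 120.8 mm, where full travel puts it. The robot is touching nothing.

```bash
python3 -c "
from cell import bot
print(bot.hand_in())"
```

```text
the job is handed in; nothing more can be done
None
```

The elbow is turned to about 1.98 by my camera estimate (target 2.0, about 1° short of the line), the blue coupling is pushed onto it to its end stop, nothing else was touched, and the job is handed in at about 11 s.

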